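# Gap marker plates on a sloping calibration rack with a spacer block

### The job

On the sloping marker rack, set the two loose marker plates at equal gaps from the screwed-down plate, using the small aluminium spacer block as the gauge: stand the spacer on the rack snug against the screwed-down plate and slide the nearer loose plate along the ledge up to it, then step the spacer over to the far side of that plate and slide the last plate up to it without shifting the one already set. When both gaps are one spacer wide, stand the spacer back on the bench beside the rack and leave everything else where it is.

Things in the scene. Friction and masses are not known exactly. Their poses are not given: they have to be found in the camera images.
- rack: Top of a fixed rack facing the robot: grey board sloping 30 degrees, 400 mm long, aluminium ledge (10 mm proud) along its lower edge. Origin: on the board's surface at the ledge's inner face, mid-length, 34 mm above the bench. x: up the slope (board to x = 115 mm), y: along the row, level, z: square out of the board (a tool square to it leans 30 degrees). Place and yaw differ each time.
- fixed_plate (a point): Marker plate screwed to the rack near its +y end, a screw head in each corner. 60 mm up the slope, 50 mm along the row, 18 mm thick, like the loose plates. Point: centre of its underside, at x = 30, y = 155, z = 0 mm in the rack's frame; its face towards the loose plates is at y = 130 mm. Axes as the rack's.
- plate_a: Loose marker plate next to the screwed-down one: black and white pattern on top, 60 mm (x, up the slope) by 50 mm (y, along the row) by 18 mm thick, about 0.4 kg, its lower edge on the ledge; slides along the row with about 2 to 5 N of friction. Origin: centre of its underside; axes as the rack's. Starts 50 to 75 mm short of the screwed-down plate, on its -y side.
- plate_b: Second loose marker plate, farther towards the rack's -y end; same size, mass and frame as plate_a. Starts 55 to 105 mm beyond plate_a, with at least 70 mm of bare board on its own far side.
- spacer: Plain aluminium block with two dark cross holes, 60 mm long (x), 25 mm wide (y, the gap it sets), 55 mm high (z), about 0.23 kg. Origin: centre of its underside. Starts upright on the bench left or right of the rack, length roughly along +x. On the rack its length goes up the slope; let go, it may slip a few mm down to the ledge and stands there, 37 mm higher than the plates: grip it across its width.
- offcut: Bystander, leave alone: offcut of black 40 x 40 mm slotted profile, 90 mm long, lying on the bench on the other side of the rack from the spacer. Origin: centre of its underside.
- spare_plate: Bystander, leave alone: a spare marker plate of the same kind lying flat on the bench, left of and behind the rack. Origin: centre of its underside.
- driver: Bystander, leave alone: a screwdriver 160 mm long lying on the bench in front of the rack, along it. Origin: its middle, on the bench.
- tape: Bystander, leave alone: roll of black tape lying flat, 90 mm across, 18 mm high, in front of the rack. Origin: centre of its underside.
- mug: Bystander, leave alone: white mug, 80 mm across, 95 mm high, right of and behind the rack. Origin: centre of its underside.
There are look-alikes about, which are no part of the job. Leave any yellow look-alike of the plate_b alone.

How it is judged:
On the way, in this order (a step that is already met when the one before it is completed fails the run):
1. the spacer stands on the rack between the screwed-down plate and plate_a, and plate_a is up against it (gap 25 mm within 3 mm) (y of plate_a in the frame of rack between 0.077 and 0.083 m and x of plate_a in the frame of rack between 0.022 and 0.036 m and z of plate_a in the frame of rack between -0.004 and 0.004 m and angle between the y axis of each of plate_a, spacer and the y axis of rack, either way round below 0.07 rad and y of spacer in the frame of rack between 0.1135 and 0.1215 m and x of spacer in the frame of rack between 0 and 0.07 m and z of spacer in the frame of rack between -0.005 and 0.005 m), for 0.2 s.
2. the spacer stands on the rack on the far side of plate_a, and plate_b is up against it (gap 25 mm within 3 mm) (y of plate_b in the frame of plate_a between -0.078 and -0.072 m and x of plate_b in the frame of rack between 0.022 and 0.036 m and z of plate_b in the frame of rack between -0.004 and 0.004 m and angle between the y axis of each of plate_b, spacer and the y axis of rack, either way round below 0.07 rad and y of spacer in the frame of plate_a between -0.0415 and -0.0335 m and x of spacer in the frame of rack between 0 and 0.07 m and z of spacer in the frame of rack between -0.005 and 0.005 m), for 0.2 s.
At the end, for the whole second after the job is handed in: Both gaps (screwed-down plate to plate_a, plate_a to plate_b) are 25 mm within 3 mm; both loose plates lie flat on the board, straight within 4 degrees and within 8 mm of the ledge; the spacer stands upright on the bench; all at rest (y of plate_a in the frame of rack between 0.077 and 0.083 m and y of plate_b in the frame of plate_a between -0.078 and -0.072 m and x of plate_a in the frame of rack between 0.022 and 0.036 m and z of plate_a in the frame of rack between -0.004 and 0.004 m and angle between the y axis of each of plate_a, plate_b and the y axis of rack, either way round below 0.07 rad and x of plate_b in the frame of rack between 0.022 and 0.036 m and z of plate_b in the frame of rack between -0.004 and 0.004 m and linear speed of each of plate_a, plate_b, spacer below 0.01 m/s and height (world z) of spacer below 0.006 m and angle between spacer's own z axis and vertical below 0.1 rad); the robot touches nothing.
It fails at once if a bystander is shifted by more than 30 mm (distance of any of offcut, spare_plate, driver, tape, mug from where it was at the start of the episode above 0.03 m).
It also fails if it takes over 72 s, if anything falls off the work surface, if the arm or the gripper's body presses on something with over 40 N, if the wrist force passes 120 N, or if a joint passes its speed limit or range.

### The arm

A 6-joint arm with a two-finger parallel gripper is mounted at the origin on the work surface. World frame = base frame: x ahead of the robot, y to its left, z up, the work surface at z = 0. Lengths are in m, angles in rad, forces in N, time in s.
With the tool pointing down it reaches from about 0.425 to 0.925 m from the base axis. Payload 12.5 kg.
Tool frame: the origin (TCP) lies at the very end of the fingers, on their centre line; the grasp point (between the pads) lies 19 mm behind it; z points along the fingers, y is the direction in which the jaws open and shut (so a half turn about z gives the same grasp; the last joint's range is limited). The gripper opens to 85 mm and grips with 20 to 120 N. Pads are 22 mm wide; open, the fingers measure 114 mm over their backs; the gripper's body (76 mm by 85 mm) begins 54 mm behind the grasp point. The pads swing forward as they close: fully open they stand 13 mm farther back than shut.
Start: joints at [1.016, 0.491, 1.559, -0, 1.092, -0.106], TCP at [0.271, 0.563, 0.231] pointing down, gripper open.
Joint ranges: [-3.1, 3.1], [-0.84, 2.19], [0.05, 2.79], [-1.13, 4.28], [0.06, 2.93], [-2.69, 2.69]. Speed limits (rad/s): [2.22, 2.22, 2.79, 3.14, 3.14, 3.14].

### API

Orientations are given as a 3x3 rotation matrix whose columns are the frame's x, y, z axes.
In Python, from rig import * gives the robot as it stands. Calls block until the motion is done:
- goto(position, orientation): joint-space move of the TCP to a pose.
- move_linear(position, rot=None, max_speed=0.15, max_force=None): straight line of the TCP; rot=None keeps the orientation; max_speed is the mean speed in m/s. With max_force (N) it stops when the force on the tool has changed by that much, and returns True; else False.
- move_j(angles): joint-space move.
- command_gripper(opening, strength=None): finger opening in m; strength is the grip in N (None keeps the last); returns when the fingers have stopped.
- dwell(seconds).
- inverse_kinematics(position, orientation): joint angles nearest the present ones, or None.
- get_state(): the state.
- read_camera(name): name is "scene" or "top" or "wrist"; returns the picture (420x560x3 uint8, red, green, blue); there is no depth.
- calibration(name): a dict with "camera_matrix" (3x3 intrinsics, pixels), "k1" (the pictures are not rectified: a ray, as slopes to the right and down, at radius r is drawn at 1 + k1 r^2 times it, then the intrinsics apply), "pose" (4x4, takes a point from camera to world coordinates); the wrist camera has in their place "tool_from_camera" (4x4, takes a point from camera to tool coordinates, whose origin is the TCP and whose axes are the flange's). Camera axes: x right, y down, z forward; pixel columns grow to the right and rows downward; lengths in m; the calibration is good to about 2 mm. A picture is of the moment at which its call begins: read the wrist's pose just before it. calibration takes no time and is no camera call.
A pose or a line that the arm cannot do raises PlanningError and nothing moves.
- hand_in(): hands the job in, once; it reports no verdict.
The state is a dict: "t": time; "qpos": joint angles; "joint_vel": joint speeds; "joint_efforts": joint torques, N m; "position": TCP position; "tcp_rot": TCP orientation; "wrist_force": force on the tool from outside, world axes, zero at the start; "moment": the same for the moment, N m; "grip_width": finger opening in m.
Only numpy, scipy, OpenCV 4.12 (cv2) and the standard library are available. Lean on these libraries where they do the work, as an engineer would, in place of code of your own. Each camera call takes 0.05 s, during which the arm holds its last target. There are 200 camera calls.

## Working session

There is one attempt and no reset: what is moved stays moved. The work goes in short steps, each a Python script; the robot and the scene stay as the last script left them, time stands still between calls to the robot, and variables do not carry over. Pictures are saved under pics/ and viewed, about 8 in all and at most 12, crops included, and the job is handed in when it is done.

```bash
ls; mkdir -p pics; python3 - <<'E'
from rig import *
import cv2,numpy as np
for n in ["scene","top"]:
    c=calibration(n); print(n,c["camera_matrix"],c["k1"],np.round(c["pose"],3))
    cv2.imwrite(f"pics/{n}0.png",cv2.cvtColor(read_camera(n),cv2.COLOR_RGB2BGR))
print(calibration("wrist")); print(get_state()["t"])
E
```

```text
pics
scene [[525.32489171   0.         277.16347171]
 [  0.         525.32489171 213.75338914]
 [  0.           0.           1.        ]] -0.07738239248037841 [[ 0.02   0.665 -0.747  1.466]
 [ 1.    -0.017  0.012 -0.02 ]
 [-0.005 -0.747 -0.665  0.888]
 [ 0.     0.     0.     1.   ]]
top [[433.94498371   0.         269.24441308]
 [  0.         433.94498371 209.3787117 ]
 [  0.           0.           1.        ]] 0.007735792217905437 [[-2.400e-02 -9.830e-01  1.850e-01  4.050e-01]
 [-1.000e+00  2.300e-02 -5.000e-03 -2.500e-02]
 [ 1.000e-03 -1.850e-01 -9.830e-01  1.073e+00]
 [ 0.000e+00  0.000e+00  0.000e+00  1.000e+00]]
{'camera_matrix': array([[328.69642137,   0.        , 279.42283968],
       [  0.        , 328.69642137, 207.65500764],
       [  0.        ,   0.        ,   1.        ]]), 'k1': -0.059213090641018026, 'tool_from_camera': array([[ 1.56268591e-04, -9.62504463e-01, -2.71265801e-01,
         6.83756180e-02],
       [ 9.99999829e-01,  3.03370548e-04, -5.00346677e-04,
         4.33630337e-04],
       [ 5.63879964e-04, -2.71265676e-01,  9.62504345e-01,
        -1.42894836e-01],
       [ 0.00000000e+00,  0.00000000e+00,  0.00000000e+00,
         1.00000000e+00]])}
0.1
```

View pics/top0.png

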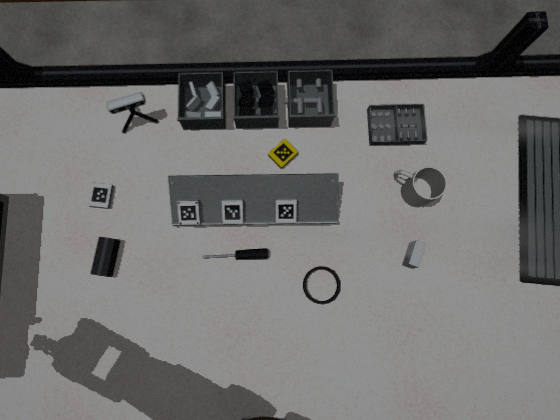

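View pics/scene0.png

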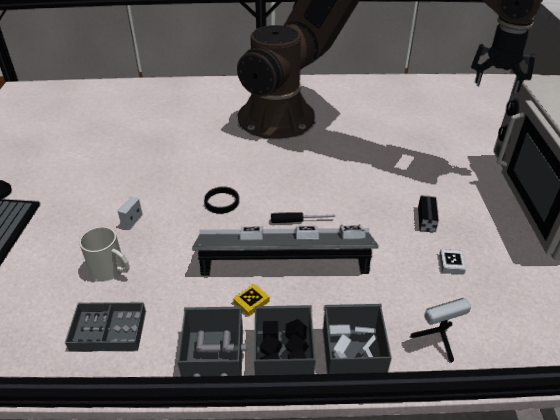

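The top view shows the fixed plate at about (188,212), plate_a at (232,211) and plate_b at (286,210). The spacer is right of the rack at about (414,254), with the offcut on the left at (108,257). The scene view agrees. I'll get rough positions by casting rays, then look closer with the wrist camera.

```bash
cat > h.py <<'E'
from rig import *
import cv2,numpy as np
def ray(cal,pose,px):
    px=np.asarray(px,float).reshape(-1,2);K=cal["camera_matrix"]
    d=(px-K[:2,2])/np.array([K[0,0],K[1,1]]);u=d.copy()
    for _ in range(10): u=d/(1+cal["k1"]*(u**2).sum(1,keepdims=True))
    v=np.c_[u,np.ones(len(u))]@pose[:3,:3].T
    return pose[:3,3],v
def onz(cal,pose,px,z):
    o,v=ray(cal,pose,px); return o+v*((z-o[2])/v[:,2])[:,None]
def wristpose(st,cal):
    T=np.eye(4);T[:3,:3]=st["tcp_rot"];T[:3,3]=st["position"];return T@cal["tool_from_camera"]
def down(yaw,tilt=0):
    # tool x = rack/world x-ish, y flipped, z down; tilt leans square to the slope
    c,s=np.cos(yaw),np.sin(yaw);ct,stl=np.cos(tilt),np.sin(tilt)
    Rz=np.array([[c,-s,0],[s,c,0],[0,0,1]]);Ry=np.array([[ct,0,-stl],[0,1,0],[stl,0,ct]])
    return Rz@Ry@np.diag([1,-1,-1.])
def snap(name):
    s=get_state();cv2.imwrite(f"pics/{name}.png",cv2.cvtColor(read_camera("wrist"),cv2.COLOR_RGB2BGR))
    cal=calibration("wrist");np.save(f"pics/{name}.npy",wristpose(s,cal));return s
E
python3 - <<'E'
from h import *
c=calibration("top")
P=onz(c,c["pose"],[[188,212],[232,211],[286,210]],.0646);print(P)
print(onz(c,c["pose"],[[414,251]],.03))
s=get_state();print(s["tcp_rot"])
# candidates for viewing poses
m=P[1]
for R in (down(0),-down(0)@np.diag([1,1,-1])):
  for p in ([m[0]-.08,m[1]-.03,.36],[m[0]-.03,m[1]-.03,.36],[.5,-.37,.25]):
    print(p,inverse_kinematics(np.array(p),R))
E
```

```text
[[ 0.59281981  0.16172187  0.0646    ]
 [ 0.59275719  0.05791911  0.0646    ]
 [ 0.59213449 -0.06965729  0.0646    ]]
[[ 0.49122248 -0.37517596  0.03      ]]
[[-9.00977479e-01  4.33865509e-01 -5.49272275e-04]
 [ 4.33865842e-01  9.00977062e-01 -8.74303653e-04]
 [ 1.15551521e-04 -1.02603838e-03 -9.99999467e-01]]
[np.float64(0.5127571901654732), np.float64(0.027919114940369437), 0.36] [-7.42903734e-02  2.16457023e-01  1.63330338e+00 -4.44089210e-16
  1.29183225e+00  1.49650595e+00]
[np.float64(0.5627571901654731), np.float64(0.027919114940369437), 0.36] [-6.76558165e-02  2.96977603e-01  1.52167759e+00 -4.44089210e-16
  1.32293746e+00  1.50314051e+00]
[0.5, -0.37, 0.25] [-7.43215901e-01  4.69470533e-01  1.54346863e+00 -4.44089210e-16
  1.12865349e+00  8.27580426e-01]
[np.float64(0.5127571901654732), np.float64(0.027919114940369437), 0.36] [-7.42903734e-02  2.16457023e-01  1.63330338e+00 -4.44089210e-16
  1.29183225e+00 -1.64508670e+00]
[np.float64(0.5627571901654731), np.float64(0.027919114940369437), 0.36] [-6.76558165e-02  2.96977603e-01  1.52167759e+00 -4.44089210e-16
  1.32293746e+00 -1.63845214e+00]
[0.5, -0.37, 0.25] [-7.43215901e-01  4.69470533e-01  1.54346863e+00 -4.44089210e-16
  1.12865349e+00 -2.31401223e+00]
```

```bash
python3 - <<'E'
from h import *
goto(np.array([.61,.045,.34]),down(0)); snap("w1")
goto(np.array([.52,-.36,.22]),down(0)); s=snap("w2"); print(s["t"],s["wrist_force"])
a=cv2.imread("pics/w1.png");b=cv2.imread("pics/w2.png")
E
```

```text
3.9833 [-0.53603714 -0.14937595 -0.12568252]
```

View pics/w1.png

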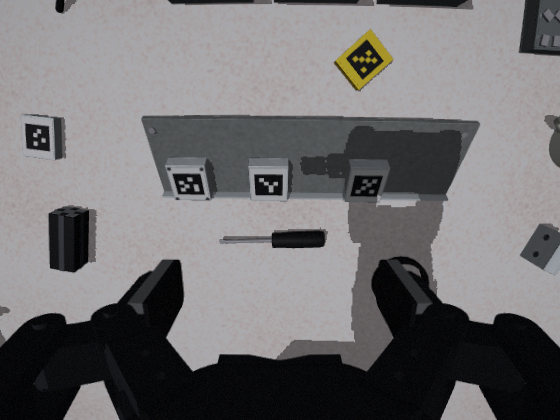

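View pics/w2.png

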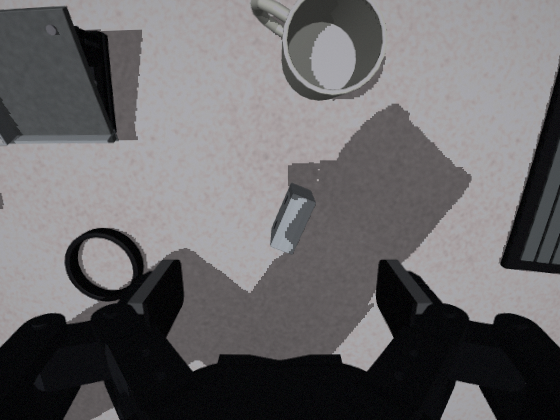

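In w1 the three plates are at about (188,180), (269,180) and (367,182), with the ledge along row 197. In w2 the spacer is at about (292,218), yawed slightly. I'll segment the plates and enlarge the spacer.

```bash
python3 - <<'E'
from h import *
cal=calibration("wrist")
g=cv2.imread("pics/w1.png",0);T=np.load("pics/w1.npy")
for (u,v) in [(189,183),(269,182),(367,185)]:
    r=cv2.resize(g[v-30:v+30,u-30:u+30],None,fx=4,fy=4,interpolation=cv2.INTER_CUBIC)
    t,m=cv2.threshold(r,0,255,cv2.THRESH_BINARY_INV+cv2.THRESH_OTSU)
    if u==367: m=((r<50)*255).astype(np.uint8)
    m[:40]=0
    cs,_=cv2.findContours(m,cv2.RETR_EXTERNAL,cv2.CHAIN_APPROX_NONE)
    cs=[c for c in cs if cv2.contourArea(c)>3000 and cv2.pointPolygonTest(cv2.convexHull(c),(120,120),True)>-10]
    for c in cs:
        q=cv2.minAreaRect(c);p=np.array(q[0])/4+[u-30,v-30]
        print(t,np.round(p,1),np.round(np.array(q[1])/4,1),round(q[2],1),onz(cal,T,p,.0646).round(4))
    cv2.imwrite(f"pics/m{u}.png",np.hstack([r,m]))
E
python3 -c "
import cv2,numpy as np
b=cv2.imread('pics/w2.png')[170:270,250:340]
b=cv2.resize(b,(540,600),interpolation=cv2.INTER_CUBIC)
m=np.vstack([cv2.resize(cv2.imread(f'pics/m{u}.png'),(260,130)) for u in(189,269,367)]);m=np.vstack([m,np.zeros((210,260,3),np.uint8)])
cv2.imwrite('pics/c1.png',np.hstack([b,m]))"
```

```text
105.0 [188.6 184.1] [21.2 32.2] 90.0 [[0.5928 0.1639 0.0646]]
106.0 [268.4 184.9] [21.2 28.8] 90.0 [[0.5918 0.06   0.0646]]
68.0 [366.5 185.9] [31.4 21.1] 1.8 [[ 0.5907 -0.0678  0.0646]]
```

View pics/c1.png

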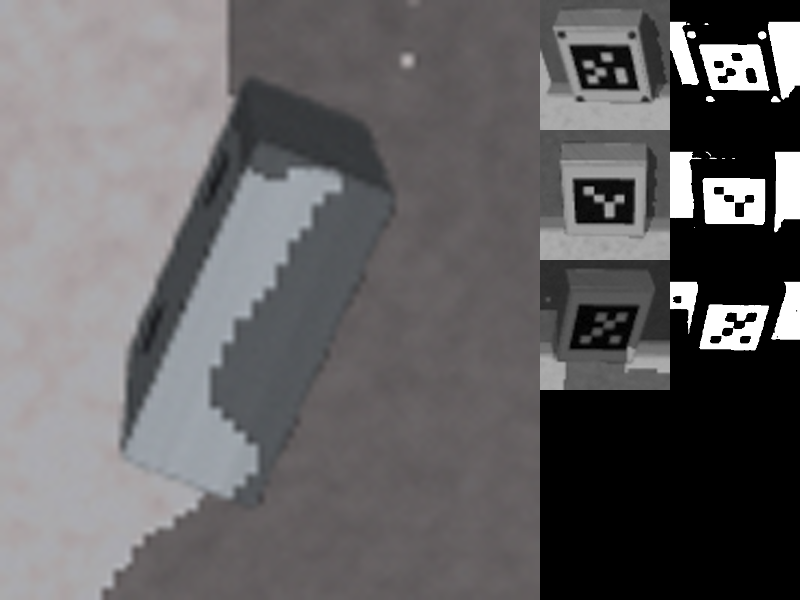

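The tag masks are clean. In the crop, the spacer's top corners are at (250,145), (393,205), (258,505) and (122,455).

```bash
cat >> h.py <<'E'
YAW=-0.009
RX=down(YAW,np.pi/6)@np.diag([1,-1,-1.])   # rack axes
F=np.array([.5928,.1639,.0646])            # fixed plate top centre
O=F-RX@np.array([.030,.155,.018])
def rk(x,y,z): return O+RX@np.array([x,y,z])
RT=down(YAW,np.pi/6)
def loc(): return RX.T@(get_state()["position"]-O)
E
python3 - <<'E'
from h import *
cal=calibration("wrist");T=np.load("pics/w2.npy")
q=np.array([[250,145],[393,205],[258,505],[122,455]])/6+[250,170]
P=onz(cal,T,q-.4,.055);print(P.round(4))
print(np.linalg.norm(np.roll(P,-1,0)-P,axis=1))
d=P[0]+P[1]-P[2]-P[3];print("yaw",np.arctan2(d[1],d[0]),P.mean(0))
print(O)
y=np.arctan2(d[1],d[0]);c=P.mean(0)
print(inverse_kinematics([c[0],c[1],.022],down(y)))
for p in [(.032,.1165,.12),(.032,.1165,.022),(.028,.05,.005),(.028,-.12,.005)]: print(inverse_kinematics(rk(*p),RT))
E
```

```text
[[ 0.5169 -0.3706  0.055 ]
 [ 0.507  -0.3938  0.055 ]
 [ 0.4543 -0.3726  0.055 ]
 [ 0.4634 -0.3497  0.055 ]]
[0.02532066 0.0567404  0.02469704 0.05742295]
yaw -0.37799723258485646 [ 0.48541653 -0.37166654  0.055     ]
[0.57442494 0.0090591  0.03401154]
[-7.61453370e-01  7.37222080e-01  1.75744171e+00 -4.44089210e-16
  6.46928864e-01  1.18734019e+00]
[ 0.14432644  0.40221371  2.1301851  -0.7019635   0.11853827  2.40233413]
[ 0.12865349  0.60819542  2.07892902  3.95533882  0.09453183 -2.26290893]
[-0.01256891  0.63574454  2.10722578  3.12727776  0.12498636 -1.55968385]
[-0.3687093   0.64042639  2.08917941  2.00706726  0.19543181 -0.75853028]
```

Leaning the full 30° puts joint 5 near its limit and close to a singularity. The grip axis is y, so the tool can be pitched about it. I'll grip at -18° relative to the spacer, which makes it vertical+12° on the rack.

```bash
cat >> h.py <<'E'
D=np.radians(18)
RT=down(YAW,np.pi/6-D)
SP=np.array([.4854,-.3717,0.]);SY=-.378
RB=down(SY,-D)
XB=np.array([np.cos(SY),np.sin(SY),0])
TX,TZ=-.004,.026     # TCP in the spacer frame
E
python3 - <<'E'
from h import *
for p in [(.03,.1135,.13),(.03,.1135,.026),(.028,-.01,.008),(.028,.05,.008),(.028,-.12,.008),(.028,-.12,.08)]: print(inverse_kinematics(rk(*p),RT).round(2))
b=SP+XB*TX+[0,0,TZ]
print(inverse_kinematics(b,RB).round(2))
command_gripper(.06,40)
goto(b+[0,0,.07],RB)
print(move_linear(b,RB,max_speed=.08,max_force=10))
command_gripper(0.0,60)
s=get_state();print(s["t"],s["grip_width"],s["wrist_force"],s["position"]-b)
move_linear(b+[0,0,.17],RB,max_speed=.2)
s=get_state();print(s["t"],s["grip_width"],s["wrist_force"])
E
```

```text
[ 0.12  0.41  1.95 -0.05  0.57  1.74]
[ 0.11  0.61  1.9  -0.06  0.43  1.73]
[-0.12  0.63  1.92  0.06  0.38  1.4 ]
[-0.01  0.63  1.92  0.    0.38  1.57]
[-0.32  0.64  1.9   0.16  0.41  1.12]
[-0.34  0.5   1.95  0.14  0.5   1.12]
[-0.72  0.82  1.56 -0.12  1.06  1.3 ]
False
6.425 0.024177786697302393 [ 1.85865811 -0.04896801  4.51744755] [ 0.00019984 -0.00014231  0.00052982]
7.425 0.024056182302879203 [-0.40523463  0.53259074 -3.14228992]
```

```bash
python3 - <<'E'
from h import *
x0=.032+TX
goto(rk(x0,.1135,.13),RT)
move_linear(rk(x0,.1135,TZ+.008),RT,max_speed=.1)
print(move_linear(rk(x0,.1135,TZ-.004),RT,max_speed=.015,max_force=5)); print("down",loc(),get_state()["t"])
l=loc();z=l[2]+.0007
move_linear(rk(x0,l[1],z),RT,max_speed=.02)
print(move_linear(rk(x0,.126,z),RT,max_speed=.015,max_force=7)); s=get_state();print("snug",loc(),s["wrist_force"],s["t"])
E
```

```text
True
down [0.02799308 0.11348293 0.02640485] 10.9
True
snug [0.02766789 0.11748699 0.02688252] [ 0.55984575 -3.53761793 -1.24630752] 11.6
```

Contact came at y = 117.5 mm, as predicted. Next I'll release the spacer, check the view, and push plate_a.

```bash
python3 - <<'E'
from h import *
x0=.032+TX
move_linear(rk(x0,.1174,.0263),RT,max_speed=.02)
command_gripper(.06)
move_linear(rk(x0,.1174,.10),RT,max_speed=.2)
command_gripper(0.0)
goto(rk(.026,.02,.09),RT)
snap("w3")
print(get_state()["t"],get_state()["grip_width"],loc())
E
```

```text
13.925 -0.0002378500853098821 [0.02612599 0.02003805 0.09005021]
```

View pics/w3.png

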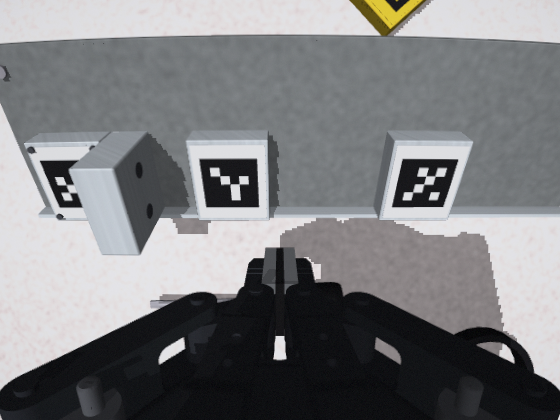

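The spacer stands against the fixed plate at about (115,195), with clear board between plate_a (229,178) and plate_b (427,178). Now I'll push plate_a.

```bash
python3 - <<'E'
from h import *
move_linear(rk(.026,.002,.05),RT,max_speed=.15)
print(move_linear(rk(.026,.002,.008),RT,max_speed=.06,max_force=8),loc())
f0=get_state()["wrist_force"]
print(move_linear(rk(.026,.060,.008),RT,max_speed=.03,max_force=11)); s=get_state();print("pushed",loc(),s["wrist_force"]-f0,s["t"])
snap("w4")
E
```

```text
False [0.02592698 0.00198993 0.00804809]
True
pushed [0.02599279 0.04235079 0.00786825] [  0.40054907 -10.22287351   2.19126789] 16.5
```

View pics/w4.png

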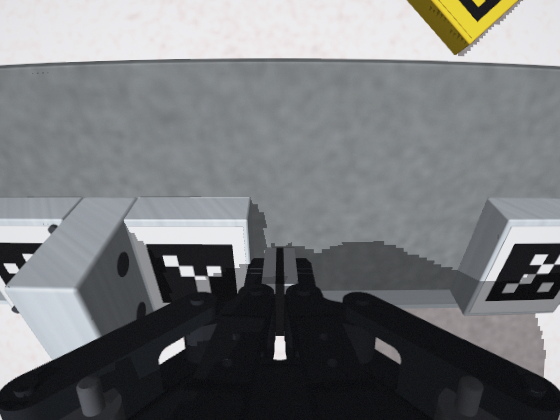

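plate_a is jammed at 10 N, and a clearly snug stack is visible. TCP y is 42.35 mm, so plate_b's target is 75 mm less. Now I'll step the spacer over.

```bash
python3 - <<'E'
from h import *
x0=.032+TX
move_linear(rk(.026,.036,.008),RT,max_speed=.05)
move_linear(rk(.026,.030,.11),RT,max_speed=.2)
command_gripper(.06)
goto(rk(x0,.1175,.10),RT)
print(move_linear(rk(x0,.1175,.0265),RT,max_speed=.1,max_force=8),loc())
command_gripper(0.0,60)
s=get_state();print(s["grip_width"],s["wrist_force"],s["t"])
move_linear(rk(x0,.1177,.030),RT,max_speed=.03)
move_linear(rk(x0,.1177,.10),RT,max_speed=.12)
goto(rk(x0,.0417,.10),RT)
snap("w5");print(get_state()["t"])
move_linear(rk(x0,.0417,.033),RT,max_speed=.08)
print(move_linear(rk(x0,.0417,.021),RT,max_speed=.015,max_force=5),loc())
s=get_state();print(s["wrist_force"],s["t"])
E
```

```text
False [0.0280937  0.11740307 0.0267951 ]
0.023947050425119253 [-2.44079418 -0.9484677   5.98887949] 19.825
21.275
True [0.03033422 0.0416672  0.03317707]
[-2.55002833  0.31561581  9.36412418] 22.5
```

View pics/w5.png

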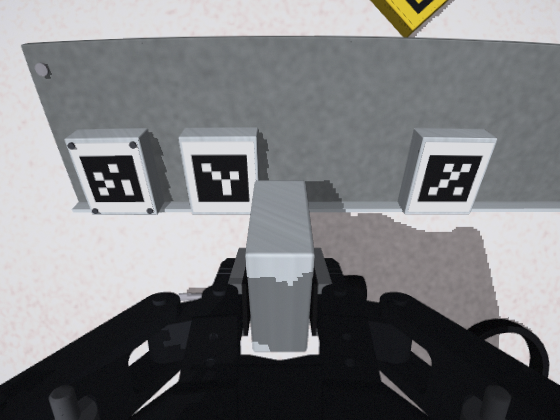

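The descent stopped 7 mm high with x deflected up-slope, so the spacer's lower end probably caught the ledge or something tilted. I'll lift and look.

```bash
python3 - <<'E'
from h import *
x0=.032+TX
move_linear(rk(x0,.0417,.06),RT,max_speed=.05)
s=get_state();print(loc(),s["wrist_force"],s["t"],s["grip_width"])
snap("w6")
im=cv2.cvtColor(read_camera("scene"),cv2.COLOR_RGB2BGR)[190:280,190:390]
im=cv2.resize(im,(800,360),interpolation=cv2.INTER_CUBIC)
w=cv2.imread("pics/w6.png")[120:400,180:400]
w=cv2.resize(w,(189,240));w=np.hstack([w,cv2.resize(cv2.imread("pics/w5.png")[120:400,180:400],(189,240))])
out=np.zeros((600,800,3),np.uint8);out[:360]=im;out[360:,:378]=w
cv2.imwrite("pics/c2.png",out)
E
```

```text
[0.02811372 0.0416801  0.06007264] [ 0.04252147 -0.28422384 -2.61177405] 23.1833 0.024015549802171368
```

View pics/c2.png

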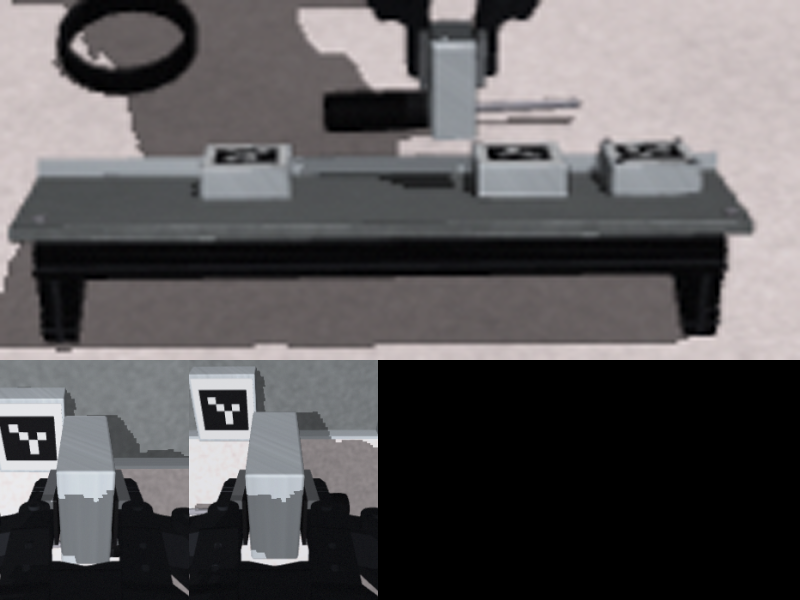

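```bash
python3 - <<'E'
from h import *
cal=calibration("wrist")
for n,z0,rows in (("w5",.10,(181,254,351)),("w6",.06,(185,249.5,357))):
    T=np.load(f"pics/{n}.npy")
    for r,z in zip(rows,(z0-.0265,z0+.0285,z0+.0285)):
        o,v=ray(cal,T,[[280,r]]);o=RX.T@(o-O);v=v@RX
        t=(z-o[2])/v[0,2];print(n,(o+v[0]*t).round(4))
for n in ("w5","w6"):
    g=cv2.imread(f"pics/{n}.png",0)[170:370,276:288].mean(1); d=np.diff(g); print(n,[(i+170,round(d[i])) for i in range(len(d)) if abs(d[i])>6])
E
```

```text
w5 [0.0596 0.0404 0.0735]
w5 [0.0617 0.0406 0.1285]
w5 [0.0038 0.0406 0.1285]
w6 [0.0574 0.0416 0.0335]
w6 [0.0634 0.0417 0.0885]
w6 [-0.0019  0.0416  0.0885]
w5 [(180, 23), (251, 11), (252, 26), (253, 25), (254, 10), (256, -8), (280, -34), (281, -39), (350, 23), (351, 63), (352, 24), (358, -73), (359, -98), (360, -33)]
w6 [(183, -25), (184, 42), (248, 28), (249, 29), (250, 15), (276, -7), (278, -7), (280, -72), (356, 29), (357, 65), (358, -64), (359, -105), (360, -34)]
```

The spacer had slid down to the ledge before I gripped it. Its lower end then caught the ledge top and it pitched about 5° in the grip. I'll correct the tool tilt by 4.5°, shift 5 mm up-slope and place it again.

```bash
python3 - <<'E'
from h import *
R2=down(YAW,np.pi/6-D+np.radians(4.5))
x0=.028+.005
move_linear(rk(x0,.0417,.06),R2,max_speed=.08)
move_linear(rk(x0,.0417,.034),R2,max_speed=.08)
print(loc(),get_state()["wrist_force"])
print(move_linear(rk(x0,.0417,.020),R2,max_speed=.015,max_force=6),loc())
s=get_state();print(s["wrist_force"],s["t"])
E
```

```text
[0.03252941 0.04166177 0.03336605] [-0.47733092 -0.11398565 -2.21924878]
True [0.0330613  0.04172189 0.02577909]
[-1.18285949  0.08998946  5.66356975] 24.6167
```

```bash
python3 - <<'E'
from h import *
R2=down(YAW,np.pi/6-D+np.radians(4.5))
command_gripper(.06)
move_linear(rk(.033,.0417,.11),R2,max_speed=.2)
command_gripper(0.0)
goto(rk(.026,-.126,.07),RT)
snap("w7")
print(move_linear(rk(.026,-.126,.008),RT,max_speed=.08,max_force=8),loc())
f0=get_state()["wrist_force"]
print(move_linear(rk(.026,-.045,.008),RT,max_speed=.04,max_force=11),loc(),get_state()["wrist_force"]-f0)
print(move_linear(rk(.026,-.0328,.008),RT,max_speed=.02,max_force=11),loc(),get_state()["wrist_force"]-f0)
dwell(.3);s=get_state();print(loc(),s["wrist_force"]-f0,s["t"])
snap("w8")
cv2.imwrite("pics/c3.png",np.vstack([cv2.resize(cv2.imread(f"pics/{n}.png"),(400,300)) for n in("w7","w8")]))
E
```

```text
False [ 0.02609969 -0.126042    0.00819985]
False [ 0.02602229 -0.0451004   0.00799686] [ 0.8032095  -3.73313242 -0.38329895]
False [ 0.02606823 -0.03270821  0.0079944 ] [ 0.67550149 -5.03562282 -0.11666201]
[ 0.02599303 -0.03274766  0.00799222] [ 0.87129982 -4.31046575  0.06603228] 31.1583
```

View pics/c3.png

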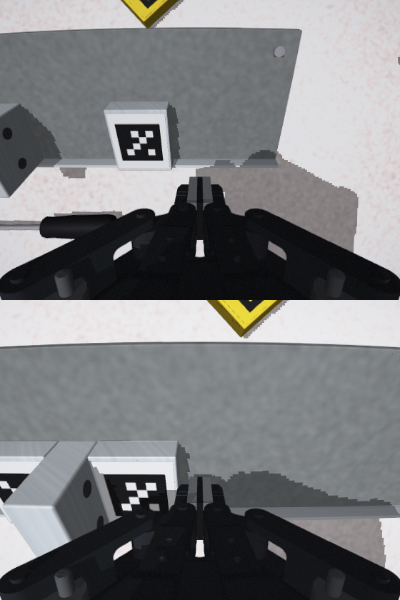

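The stack is set: b stopped exactly 75 mm short of a's push position, with about 4–5 N of sliding force and no jam. Next I'll lift the spacer out, stand it on the bench and view the rack.

```bash
python3 - <<'E'
from h import *
move_linear(rk(.026,-.040,.008),RT,max_speed=.05)
move_linear(rk(.026,-.050,.11),RT,max_speed=.2)
command_gripper(.06)
goto(rk(.028,.0422,.10),RT)
print(move_linear(rk(.028,.0422,.0268),RT,max_speed=.1,max_force=8),loc())
command_gripper(0.0,60); print(get_state()["grip_width"])
move_linear(rk(.028,.0422,.031),RT,max_speed=.03)
move_linear(rk(.030,.0422,.12),RT,max_speed=.15)
b=SP+XB*TX
goto(b+[0,0,.15],RB)
move_linear(b+[0,0,.034],RB,max_speed=.12)
print(move_linear(b+[0,0,.02],RB,max_speed=.015,max_force=6),get_state()["position"]-b)
command_gripper(.06)
move_linear(b+[0,0,.14],RB,max_speed=.15)
goto(np.array([.61,.045,.34]),down(0)); snap("w9"); print(get_state()["t"])
cv2.imwrite("pics/top9.png",cv2.cvtColor(read_camera("top"),cv2.COLOR_RGB2BGR))
cal=calibration("wrist");g=cv2.imread("pics/w9.png",0);T=np.load("pics/w9.npy")
out=[]
for y in (.155,.08,.005):
    # predicted pixel of tag centre
    Pc=np.linalg.inv(T)@np.r_[rk(.03,y,.018),1];p=Pc[:2]/Pc[2];p=p*(1+cal["k1"]*(p@p));K=cal["camera_matrix"]
    u,v=(K[:2,:2]@p+K[:2,2]).round().astype(int)
    r=cv2.resize(g[v-30:v+30,u-30:u+30],None,fx=4,fy=4,interpolation=cv2.INTER_CUBIC)
    m=((r<cv2.threshold(r[60:180,80:160],0,255,cv2.THRESH_OTSU)[0])*255).astype(np.uint8);m[:40]=0
    cs,_=cv2.findContours(m,cv2.RETR_EXTERNAL,cv2.CHAIN_APPROX_NONE)
    for c in cs:
        if cv2.contourArea(c)>3000 and cv2.pointPolygonTest(cv2.convexHull(c),(120,120),True)>0:
            q=cv2.minAreaRect(c);w=onz(cal,T,np.array(q[0])/4+[u-30,v-30],.0646)[0];print((RX.T@(w-O)).round(4),np.round(q[1],0)/4,q[2])
cv2.imwrite("pics/c4.png",np.vstack([cv2.imread("pics/w9.png")[90:240],cv2.imread("pics/top9.png")]))
E
```

```text
False [0.02807308 0.04209253 0.02707288]
0.024244335397083993
True [ 4.22542848e-05 -3.07399003e-05  2.74711673e-02]
41.9333
[0.03   0.1553 0.018 ] [20.75 31.5 ] 90.0
[0.0299 0.0804 0.018 ] [20.5 29.5] 90.0
[0.0308 0.0031 0.0176] [30. 22.] 0.9877604246139526
```

View pics/c4.png

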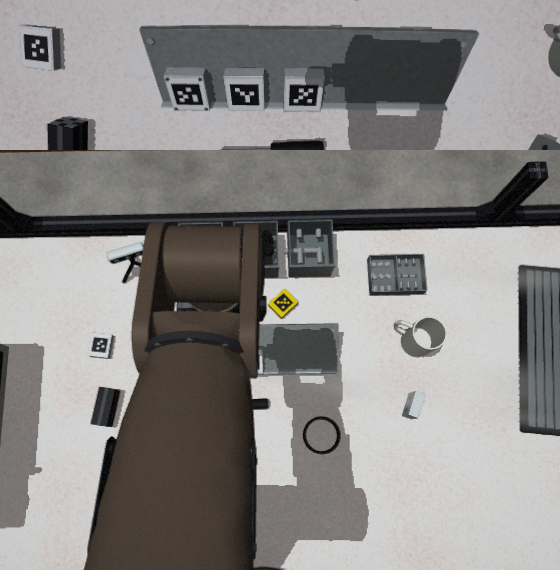

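The fixed-to-a gap measures right (74.9 mm centre to centre). b's tag lies partly in the arm's shadow, so its 77.3 mm isn't reliable. I'll remeasure without the shadow.

```bash
python3 - <<'E'
from h import *
goto(np.array([.61,-.05,.26]),down(0)); snap("w10"); print(get_state()["t"])
cal=calibration("wrist");g=cv2.imread("pics/w10.png",0);T=np.load("pics/w10.npy");K=cal["camera_matrix"]
for y in (.155,.08,.005):
    Pc=np.linalg.inv(T)@np.r_[rk(.03,y,.018),1];p=Pc[:2]/Pc[2];p=p*(1+cal["k1"]*(p@p))
    u,v=(K[:2,:2]@p+K[:2,2]).round().astype(int)
    r=cv2.resize(g[v-35:v+35,u-35:u+35],None,fx=4,fy=4,interpolation=cv2.INTER_CUBIC)
    for th in (70,90,110):
        m=((r<th)*255).astype(np.uint8)
        for c in cv2.findContours(m,cv2.RETR_EXTERNAL,cv2.CHAIN_APPROX_NONE)[0]:
            if cv2.contourArea(c)>4000 and cv2.pointPolygonTest(cv2.convexHull(c),(140,140),True)>0:
                h=cv2.convexHull(c);q=cv2.approxPolyDP(h,14,True)[:,0]
                o,vv=ray(cal,T,q/4+[u-35,v-35]);o=RX.T@(o-O);vv=vv@RX
                w=o+vv*((.018-o[2])/vv[:,2])[:,None]
                print(y,th,len(q),"range x",w[:,0].min().round(4),w[:,0].max().round(4),"y",w[:,1].min().round(4),w[:,1].max().round(4),"mean",w.mean(0).round(4))
cv2.imwrite("pics/c5.png",cv2.imread("pics/w10.png"))
E
```

```text
42.6
0.155 70 4 range x 0.0122 0.0466 y 0.1377 0.1729 mean [0.0293 0.1552 0.018 ]
0.155 90 4 range x 0.0118 0.047 y 0.1375 0.1731 mean [0.0293 0.1553 0.018 ]
0.155 110 4 range x 0.0118 0.0473 y 0.1374 0.1734 mean [0.0296 0.1552 0.018 ]
0.155 110 5 range x 0.007 0.0785 y 0.0992 0.1814 mean [0.0481 0.1513 0.018 ]
0.08 70 4 range x 0.0122 0.0468 y 0.0632 0.0982 mean [0.0295 0.0806 0.018 ]
0.08 90 4 range x 0.0122 0.0471 y 0.063 0.0981 mean [0.0296 0.0806 0.018 ]
0.08 110 4 range x 0.0118 0.0471 y 0.0626 0.0984 mean [0.0294 0.0805 0.018 ]
0.08 110 4 range x 0.0061 0.0784 y 0.0322 0.1265 mean [0.0425 0.0776 0.018 ]
0.005 70 4 range x 0.0119 0.0467 y -0.013 0.0224 mean [0.0294 0.0047 0.018 ]
0.005 90 4 range x 0.0115 0.047 y -0.0131 0.0226 mean [0.0292 0.0047 0.018 ]
0.005 110 4 range x 0.0115 0.0474 y -0.0132 0.0228 mean [0.0294 0.0047 0.018 ]
0.005 110 5 range x 0.0033 0.0775 y -0.0344 0.0459 mean [ 0.0381 -0.0014  0.018 ]
```

View pics/c5.png

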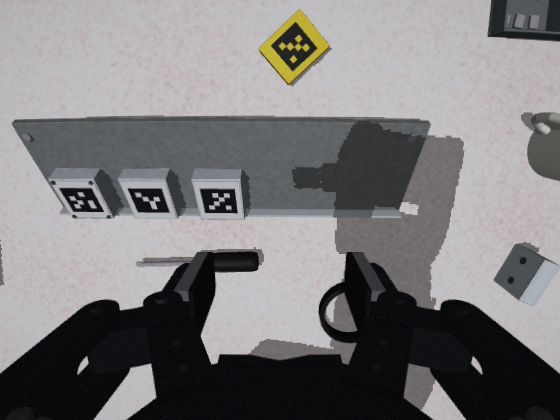

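The clear view gives pitches of 74.7 mm and 75.9 mm, so the gaps are 24.7 mm and 25.9 mm, both within 3 mm. The plates are straight and on the ledge, and the spacer is upright on the bench.

```bash
python3 -c "
from rig import *
dwell(.2);hand_in();print(get_state()['t'])"
```

```text
the job is handed in; nothing more can be done
the job is handed in; nothing more can be done
```

Both loose plates are set one spacer apart on the rack, the spacer is back upright on the bench at its starting spot, and the job is handed in. The clock read 42.6 s just before hand-in, against the 72 s limit.

**What I did:** I stood the spacer against the screwed-down plate (contact at y = 117.5 mm) and pushed plate_a up to it until it jammed at about 10 N. Then I stepped the spacer over and pushed plate_b to exactly 75 mm short of plate_a's push position, so plate_a would not be shifted.

**Last checks:**

| Check | Result |
|---|---|
| Gap, screwed-down plate to plate_a | about 24.7 mm |
| Gap, plate_a to plate_b | about 25.9 mm |
| Loose plates | tag centres at x ≈ 29.5 mm, so on the ledge; they look straight |
| Bystanders | those in view look unmoved; I compared by eye, not by measurement |

**What went wrong or disagreed:**
- **Second placing of the spacer:** its lower end caught the ledge and it tilted about 5° in the grip. I lifted it, corrected the tilt, and placed it again 5 mm further up the slope.
- **Plate_b measurement:** an earlier view with the arm's shadow across plate_b read its gap as about 27.3 mm. The shadow-free view gave 25.9 mm, and I trusted that one.

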